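# Unlock and close the pull-out controller tray

## Task

The controller tray is pulled out of the small rack frame and its spring catch locks it there. Press the catch's thumb pad down, keep it down while you slide the tray in until the tongue is under the guide rail, then push the tray fully home, where the catch springs back up. Push with the fingertips, smoothly and without slamming; the small cassette rides in on the tray, and nothing is picked up or knocked about.

Things in the scene. Friction and masses are not known exactly. Their poses are not given: they have to be found in the camera images.
- rack: Open half-width desktop rack frame fixed to the bench: 254 wide, 300 deep, 116 high, dark steel posts, a slim unit below the tray. Origin: underside, middle of the front face. x points into the frame (the way the tray is pushed), y to the left of someone facing the front, z up. Nothing lies over the tray except a bar at the very back (x 285 to 297 mm, underside 90 mm up).
- rail_lip (a point): Middle of the outer end of the lip on the right-hand slide channel, where the catch's tongue locks. The lip is a steel strip 22 wide, underside 101 mm above the bench, running 148 mm into the frame. The channels' inner walls stand at y = +-105 mm of the rack, 104 mm high. Axes as the rack's.
- tray (a joint): How far the tray is pushed in, m along the rack's x: 0 to 0.003 pulled out and locked, 0.172 fully home. It takes about 3 N to slide and stays where it is left; locked, it goes in no more than 5 mm. Aluminium, 206 wide, 260 deep, floor 70 mm above the bench.
- tray_front (a point): Point on the outer face of the tray's upturned front lip, midway across, 85 mm above the bench; the lip is 206 wide and runs from 60 to 100 mm above the bench. Moves with the tray; axes as the rack's. Home, it stands 43 mm in front of the rack's front face.
- controller (a point): Middle of the top of the black controller fixed on the tray's left part, 190 long (along x) by 112 wide, 92 mm above the bench; its jog dial, 54 across, rises to 103 mm. Its right edge is 41 mm left of the thumb pad's centre. Moves with the tray; axes as the rack's.
- catch (a joint): How far the spring catch is pressed down, m: 0 up (locking), 0.014 fully down. 3 N to start, 7 N fully down; springs back when let go. Its tongue clears the rail lip from 0.0095 down. After 20 mm of tray travel the lip itself keeps it down, at 0.009, until at 0.164 of travel the tongue comes out beyond the lip and springs up, locking the tray home.
- catch_pad (a point): Centre of the top of the catch's flat steel thumb pad, 42 long (along x) by 32 wide, on the tray's right side, 100 mm above the bench when up. Moves down with the catch and in with the tray; axes as the rack's. 23 mm beyond this centre, towards the frame, a black guide block fixed to the tray (34 wide, top 112 mm up) offers an upright face to push against.
- small_tape_mid (a point): Centre of a small black cassette, 66 by 48 by 12 mm, lying loose on the tray between its front lip and the thumb pad. It rides in with the tray.
- large_tape_mid (a point): Centre of a large black cassette, 156 by 96 by 25 mm, on the bench to the right of the tray.
- screwdriver: Black-handled screwdriver lying on the bench in front of the tray. Leave alone.
- mug: White mug, 80 wide, 92 high, on the bench to the robot's right. Leave alone.
- nut_box: Grey open parts box, 100 by 75 by 40 mm, on the bench to the robot's right. Leave alone.
- tape_roll: Roll of cloth tape, 110 across, 48 high, on the bench to the robot's right. Leave alone.
- headphones: Black headphones on the bench to the robot's left, behind the rack frame. Leave alone.
Mind the look-alikes: they are no part of the job. Of the things shaped like the part that bears small_tape_mid, the black one is meant.

How it is judged:
On the way, in this order (a step that is already met when the one before it is completed fails the run):
1. the catch is pressed down (9 mm or more) while the tray is still pulled out (value of joint catch above 0.009 m and value of joint tray below 0.012 m), for 0.1 s.
2. the tray has slid 24 mm in with the catch down, so that the tongue is under the lip (value of joint catch above 0.0075 m and value of joint tray above 0.024 m), for 0.05 s.
At the end, for the whole second after the job is handed in: The tray is fully home (163 mm or more in), the catch has sprung up again (within 3 mm), the tray is at rest and the small cassette still lies flat on the tray (value of joint tray above 0.163 m and value of joint catch below 0.003 m and velocity of joint tray below 0.01 m/s and z of small_tape_mid in the frame of tray_front between -0.015 and 0.003 m); the robot touches nothing.
It fails at once if the tray was slammed (faster than 0.4 m/s) (velocity of joint tray above 0.4 m/s).
It fails at once if the small cassette was lifted off the tray (12 mm) or pushed more than about 35 mm along it (z of small_tape_mid in the frame of tray_front above 0.003 m or x of small_tape_mid in the frame of tray_front above 0.098 m or y of small_tape_mid in the frame of tray_front above -0.02 m).
It fails at once if something on the bench was lifted or moved more than 25 mm (distance of any of large_tape_mid, screwdriver, mug, nut_box, tape_roll, headphones from where it was at the start of the episode above 0.025 m).
It also fails if it takes over 45 s, if anything falls off the work surface, if the arm or the gripper's body presses on something with over 40 N, if the wrist force passes 120 N, or if a joint passes its speed limit or range.

## Robot

A 6-joint arm with a two-finger parallel gripper is mounted at the origin on the work surface. World frame = base frame: x ahead of the robot, y to its left, z up, the work surface at z = 0. Lengths are in m, angles in rad, forces in N, time in s.
With the tool pointing down it reaches from about 0.35 to 0.775 m from the base axis. Payload 5.5 kg.
Tool frame: the origin (TCP) lies midway between the tips of the shut fingers; the grasp point (between the pads) lies 19 mm behind it; z points along the fingers, x is the direction in which the jaws open and shut, and the axes are right-handed (so a half turn about z gives the same grasp; the last joint's range is limited). The gripper opens to 85 mm and grips with 20 to 120 N. Pads are 22 mm wide; open, the fingers measure 114 mm over their backs; the gripper's body (76 mm by 85 mm) begins 54 mm behind the grasp point. The pads swing forward as they close: fully open they stand 13 mm farther back than shut.
Start: joints at [1.056, 0.313, 0.046, 1.304, 0, 1.431], TCP at [0.211, 0.535, 0.231] pointing down, gripper open.
Joint ranges: [-2.76, 2.76], [-0.86, 1.69], [-1.03, 1.26], [-2.2, 2.34], [-1.47, 1.5], [-3.14, 3.14]. Speed limits (rad/s): [2.57, 2.57, 3.14, 3.14, 3.14, 3.14].

## Interface

Orientations are given as a unit quaternion [w, x, y, z].
In Python, from workcell import env gives the robot as it stands. The module is installed in compiled form; this text tells all that it offers.
- The arm moves only by the tool apply_moves, never from a script. Its argument "moves" is a list of rows, each a list of 3 entries, a list of its own where there are three numbers: the shift along the tool's x, y, z in cm, then the turn about the tool's z in degrees, then the opening, from 0 (shut) to 1 (fully open). In form: [[[x, y, z], yaw, gripper], ...]. A call has exactly 10 rows; each row is the pose to reach, as a shift and turn from the pose commanded when the call began, along the tool's axes at that moment; what a row does not reach only later rows make up. A row lasts 1/8 s, in which the tool goes at most 62.5 mm and 10.7 degrees, less where a joint would pass 70% of its speed; a pose out of reach is approached as far as the arm can. A call with a gripper value outside its range is refused whole. The fingers move at their own pace and stop on an object; "squeeze" is the grip in N (left out, the last holds). Time passes only in rows, so rows that repeat a pose let the fingers close, or fill a call up. It gives the time, the measured TCP pose, the force and the opening at its end, in the units of the state.
- env.get_state(): the state, without advancing time (a new reading comes with each control period).
- env.read_camera(name): name is "scene" or "top" or "wrist"; returns a dict with "pixels" (384x512x3 uint8, red, green, blue), "fov_y" (degrees; the focal length in pixels is half the picture's height over the tangent of half this angle, whatever the lens; pixels are square), "cx", "cy" (the principal point, pixels), "world_from_camera" (4x4, takes a point from camera to world coordinates); the wrist camera has in their place "hand_eye" (4x4, takes a point from camera to tool coordinates, whose origin is the TCP and whose axes are the tool frame's). Camera axes: x right, y down, z forward; pixel columns grow to the right and rows downward; lengths in m; the calibration is good to about 2 mm. The wrist camera is an equidistant fisheye: a pixel r from the principal point sees the ray r / f radians off the axis. A picture is of the moment at which its call begins: read the wrist's pose just before it. There is no depth.
- env.hand_in(): hands the job in, once; it reports no verdict.
The state is a dict: "clock": time; "joint_pos": joint angles; "qvel": joint speeds; "tau": joint torques, N m; "tcp_pos": TCP position; "orientation": TCP orientation; "wrist_force": force on the tool from outside, world axes, zero at the start; "ft_torque": the same for the moment, N m; "finger_gap": finger opening in m.
Only numpy, scipy, OpenCV 4.12 (cv2) and the standard library are available. Lean on these libraries where they do the work, as an engineer would, in place of code of your own. Each camera call takes 0.05 s, during which the arm holds its last target.

## Working session

There is one attempt and no reset: what is moved stays moved. The work goes in short steps, Python scripts to look and compute and a tool call to move; the robot and the scene stay as the last step left them, time stands still between calls to the robot, and variables do not carry over. Pictures are saved under pics/ and viewed, and the job is handed in when it is done.

Besides the shell and the picture viewer there is one more tool, called as name(argument=value, ...) on one line, values as JSON. apply_moves: Moves the arm, as the interface text tells. Its arguments: {"type":"object","properties":{"moves":{"type":"array","items":{"type":"array"}},"squeeze":{"type":"number"}},"required":["moves"]}

```bash
mkdir -p pics; ls; python3 - <<'E'
from workcell import env
import cv2, numpy as np
s=env.get_state()
for k,v in s.items(): print(k,np.round(v,4))
for n in ["scene","top","wrist"]:
    r=env.read_camera(n)
    cv2.imwrite(f"pics/{n}0.png",cv2.cvtColor(r["pixels"],cv2.COLOR_RGB2BGR))
    np.savez(f"{n}0.npz",**r)
    print(n,{k:np.round(v,4) for k,v in r.items() if k!="pixels"})
E
```

```text
pics
clock 0.0
joint_pos [ 1.0564  0.314   0.045   1.3036 -0.      1.4312]
qvel [ 0.0005 -0.0009 -0.0002 -0.     -0.0003 -0.0011]
tau [ 1.70000e-03 -4.80622e+01  2.98537e+01  1.91000e-02  2.00000e-04
  0.00000e+00]
tcp_pos [0.2103 0.5346 0.2304]
orientation [ 4.000e-04  8.265e-01  5.630e-01 -8.000e-04]
wrist_force [ 0.3121 -0.4916  0.2874]
ft_torque [-0.0011 -0.0443 -0.0114]
finger_gap 0.0855
scene {'fov_y': np.float64(53.5052), 'cx': np.float64(249.8921), 'cy': np.float64(192.232), 'world_from_camera': array([[ 0.8733,  0.392 , -0.2894,  0.9629],
       [ 0.4872, -0.7151,  0.5013, -0.6196],
       [-0.0105, -0.5787, -0.8154,  1.2169],
       [ 0.    ,  0.    ,  0.    ,  1.    ]])}
top {'fov_y': np.float64(43.9457), 'cx': np.float64(259.5994), 'cy': np.float64(186.1705), 'world_from_camera': array([[-6.0000e-03, -9.9020e-01,  1.3970e-01,  3.8500e-01],
       [-1.0000e+00,  6.1000e-03,  8.0000e-04,  5.9500e-02],
       [-1.7000e-03, -1.3970e-01, -9.9020e-01,  1.5943e+00],
       [ 0.0000e+00,  0.0000e+00,  0.0000e+00,  1.0000e+00]])}
wrist {'fov_y': np.float64(65.7065), 'cx': np.float64(255.2248), 'cy': np.float64(190.5622), 'hand_eye': array([[ 1.000e+00,  1.100e-03,  3.000e-04,  1.000e-04],
       [-1.100e-03,  9.568e-01,  2.907e-01, -7.410e-02],
       [ 1.000e-04, -2.907e-01,  9.568e-01, -1.425e-01],
       [ 0.000e+00,  0.000e+00,  0.000e+00,  1.000e+00]])}
```

View pics/scene0.png

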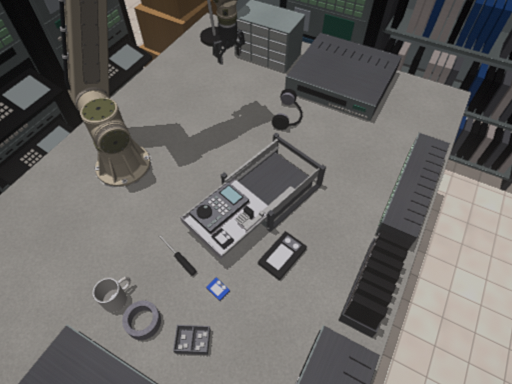

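View pics/top0.png

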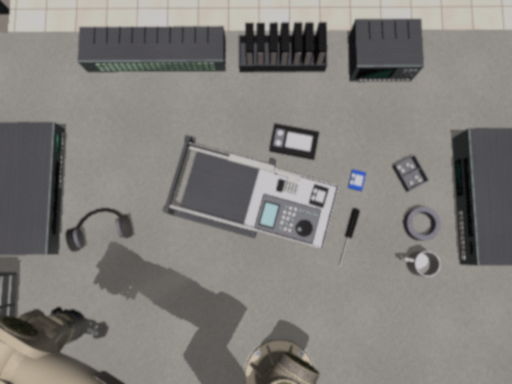

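View pics/wrist0.png

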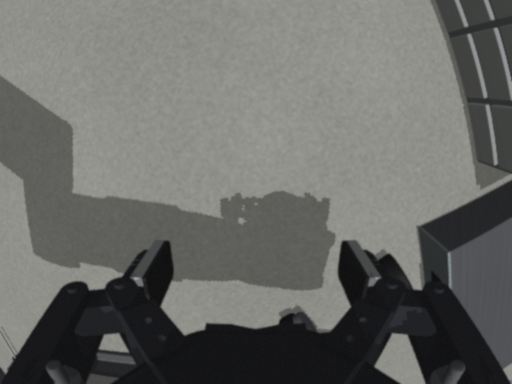

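```bash
python3 - <<'E'
import cv2
a=cv2.imread("pics/top0.png")[115:275,155:385]; cv2.imwrite("pics/topc.png",cv2.resize(a,None,fx=3.4,fy=3.4,interpolation=cv2.INTER_CUBIC))
a=cv2.imread("pics/scene0.png")[130:280,170:335]; cv2.imwrite("pics/scenec.png",cv2.resize(a,None,fx=4,fy=4,interpolation=cv2.INTER_CUBIC))
E
```

```text
(no output)
```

View pics/topc.png

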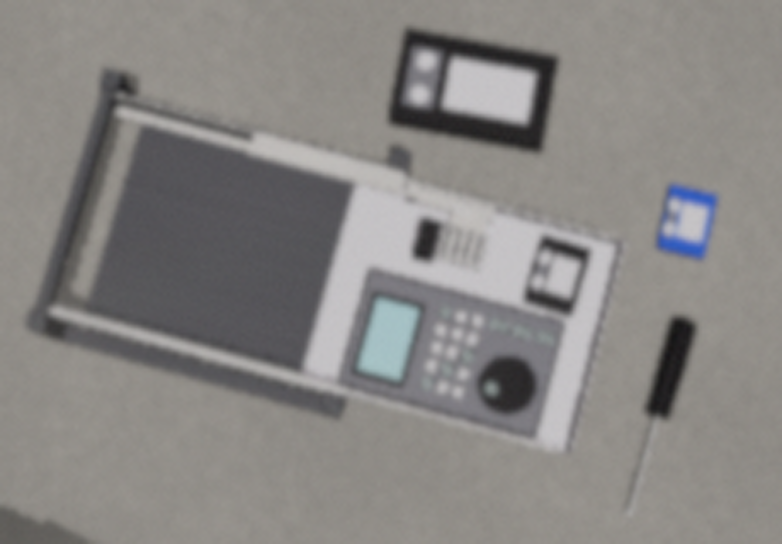

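View pics/scenec.png

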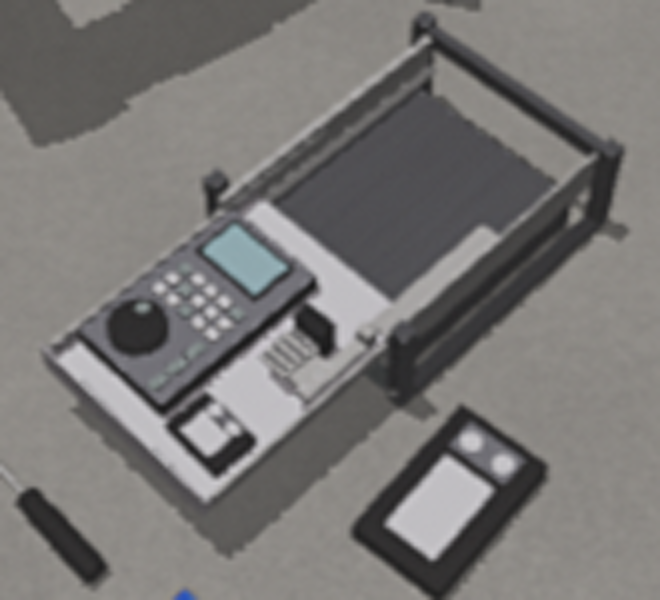

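```bash
cat > h.py <<'E'
import numpy as np
def load(n): return dict(np.load(n+".npz"))
def bp(r,u,v,z):
    f=192/np.tan(np.radians(float(r["fov_y"]))/2); T=r["world_from_camera"]
    d=T[:3,:3]@np.array([(u-r["cx"])/f,(v-r["cy"])/f,1]); p=T[:3,3]
    return p+d*(z-p[2])/d[2]
def proj(r,P):
    f=192/np.tan(np.radians(float(r["fov_y"]))/2); T=r["world_from_camera"]
    q=T[:3,:3].T@(np.asarray(P)-T[:3,3]); return np.array([r["cx"]+f*q[0]/q[2],r["cy"]+f*q[1]/q[2]])
E
python3 - <<'E'
from h import *
t=load("top0"); s=load("scene0")
T=lambda u,v,z:bp(t,(u+.5)/3.4-.5+155,(v+.5)/3.4-.5+115,z)
S=lambda u,v,z:bp(s,(u+.5)/4-.5+170,(v+.5)/4-.5+130,z)
for n,a,b,z in [("lipR",(620,241),(207,502),.1),("lipL",(570,452),(46,357),.1),("backR",(118,78),(612,150),.116),("backL",(45,322),(424,22),.116),("frontR",(400,152),(400,330),.116),("frontL",None,(213,180),.116),
 ("blockMid",(427,240),(316,328),.112),("padmid",(463,247),(288,360),.1),("tape",(557,275),(212,433),.083)]:
    print(n, *(None if c is None else np.round(F(*c,z),4) for F,c in((T,a),(S,b))))
E
```

```text
lipR [ 0.5963 -0.1848  0.1   ] [ 0.607  -0.1942  0.1   ]
lipL [ 0.4014 -0.1334  0.1   ] [ 0.4141 -0.1445  0.1   ]
backR [0.7511 0.2834 0.116 ] [0.7531 0.2865 0.116 ]
backL [0.5223 0.347  0.116 ] [0.5264 0.3485 0.116 ]
frontR [0.6789 0.02   0.116 ] [0.6719 0.0168 0.116 ]
frontL None [0.4467 0.0786 0.116 ]
blockMid [ 0.5967 -0.0043  0.112 ] [ 0.6067 -0.0138  0.112 ]
padmid [ 0.5916 -0.0383  0.1   ] [ 0.5977 -0.047   0.1   ]
tape [ 0.5668 -0.1274  0.083 ] [ 0.5718 -0.1313  0.083 ]
```

apply_moves(moves=[[[-3,4.2,0],-1,0],[[-6,8.5,0],-2,0],[[-9,12.7,0],-3,0],[[-12,17,0],-4,0],[[-15,21.2,0],-5,0],[[-18,25.5,0],-6,0],[[-21,29.7,0],-6,0],[[-24,34,0],-6,0],[[-27,38.2,0],-6,0],[[-30,42.5,0],-6,0]], squeeze=40)

```text
clock: 1.4
tcp_pos: [0.4968, 0.0988, 0.2312]
orientation: [-0.0, 0.796, 0.605, 0.0]
wrist_force: [0.1, 0.9, 0.6]
finger_gap: 0.0
```

apply_moves(moves=[[[-2,1.7,0],0,0],[[-4,3.4,0],0,0],[[-6,5,0],0,0],[[-8,6.7,0],0,0],[[-10,8.4,0],0,0],[[-12,10,0],0,0],[[-13.4,11.3,0],0,0],[[-13.4,11.3,0],0,0],[[-13.4,11.3,0],0,0],[[-13.4,11.3,0],0,0]])

```text
clock: 2.65
tcp_pos: [0.569, -0.0581, 0.2314]
orientation: [-0.0, 0.796, 0.606, 0.0]
wrist_force: [-0.1, 0.0, 0.5]
finger_gap: 0.0001
```

```bash
python3 - <<'E'
from workcell import env
import cv2, numpy as np
s=env.get_state(); print(s["tcp_pos"],s["orientation"])
r=env.read_camera("wrist")
im=cv2.cvtColor(r["pixels"],cv2.COLOR_RGB2BGR)
np.savez("wrist1.npz",tcp=s["tcp_pos"],q=s["orientation"],**r)
cv2.imwrite("pics/wrist1.png",cv2.resize(im,(768,576),interpolation=cv2.INTER_CUBIC))
E
```

```text
[ 0.56900517 -0.05805527  0.23140763] [-1.55545983e-04  7.95542489e-01  6.05897782e-01  4.75559498e-05]
```

View pics/wrist1.png

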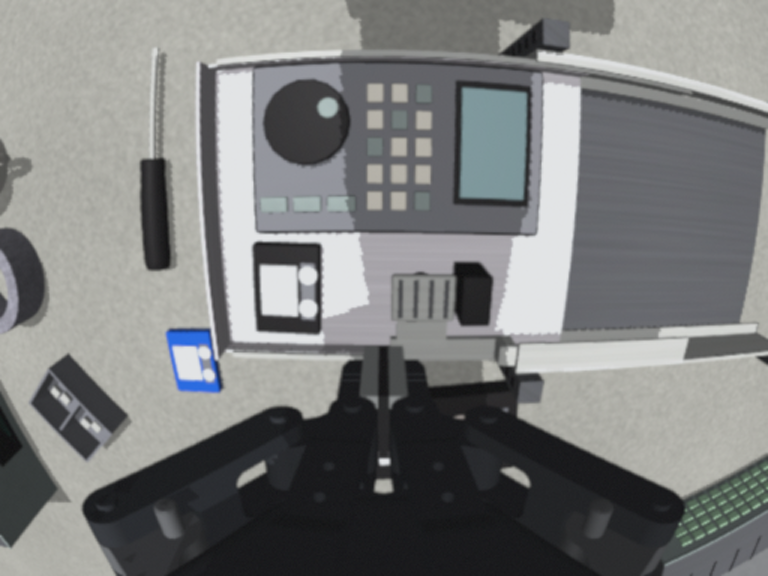

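```bash
cat >> h.py <<'E'
from scipy.spatial.transform import Rotation as Ro
def wbp(r,u,v,z):
    f=192/np.tan(np.radians(float(r["fov_y"]))/2)
    a,b=u-float(r["cx"]),v-float(r["cy"]); rr=np.hypot(a,b)+1e-12; th=rr/f
    d=np.array([a/rr*np.sin(th),b/rr*np.sin(th),np.cos(th)])
    H=r["hand_eye"]; R=Ro.from_quat(np.r_[r["q"][1:],r["q"][0]]).as_matrix()
    d=R@H[:3,:3]@d; p=R@H[:3,3]+r["tcp"]
    return p+d*(z-p[2])/d[2]
E
python3 - <<'E'
from h import *
w=load("wrist1")
R=Ro.from_quat(np.r_[w["q"][1:],w["q"][0]]).as_matrix()
for n,u,v,z in [("padTL",391,274,.1),("padTR",457,274,.1),("padBL",392,321,.1),("padBR",457,322,.1),("blkTopL_top",455,264,.112),("blkTopL_bot",459,324,.112),("blkTR",486,264,.112),("lipFrontL",198,64,.1),("lipFrontR",215,358,.1),("tapeTL",254,243,.082),("tapeTR",321,244,.082),("tapeBL",257,331,.082),("tapeBR",320,332,.082),("ctlBR",538,234,.092),("ctlBL",258,232,.092),("ctlTL",254,67,.092),("dial",307,120,.103),("blue",194,361,.012)]:
    P=wbp(w,(u+.5)/1.5-.5,(v+.5)/1.5-.5,z)
    print(n,np.round(P,4),"tool",np.round(R.T@(P-w["tcp"]),4))
E
```

```text
padTL [ 0.5714 -0.0532  0.1   ] tool [0.0053 0.0011 0.1314]
padTR [ 0.5826 -0.0123  0.1   ] tool [0.0477 0.0009 0.1314]
padBL [ 0.6026 -0.0609  0.1   ] tool [0.0061 0.0331 0.1314]
padBR [ 0.615  -0.0194  0.1   ] tool [0.0495 0.034  0.1314]
blkTopL_top [ 0.5724 -0.0132  0.112 ] tool [ 0.0441 -0.0087  0.1194]
blkTopL_bot [ 0.6115 -0.0192  0.112 ] tool [0.0487 0.0307 0.1194]
blkTR [0.5774 0.0056 0.112 ] tool [ 0.0636 -0.0088  0.1194]
lipFrontL [ 0.4039 -0.1348  0.1   ] tool [-0.1179 -0.1387  0.1314]
lipFrontR [ 0.5979 -0.1908  0.1   ] tool [-0.1203  0.0632  0.1314]
tapeTL [ 0.5299 -0.1388  0.082 ] tool [-0.0883 -0.0162  0.1494]
tapeTR [ 0.5436 -0.094   0.082 ] tool [-0.0415 -0.0149  0.1494]
tapeBL [ 0.5918 -0.1593  0.082 ] tool [-0.0916  0.0489  0.1494]
tapeBR [ 0.6042 -0.1141  0.082 ] tool [-0.0448  0.0489  0.1494]
ctlBR [0.5725 0.0484 0.092 ] tool [ 0.1035 -0.0249  0.1394]
ctlBL [ 0.5226 -0.1303  0.092 ] tool [-0.082  -0.0255  0.1394]
ctlTL [ 0.418  -0.1015  0.092 ] tool [-0.0821 -0.134   0.1394]
dial [ 0.4643 -0.0765  0.103 ] tool [-0.0456 -0.0961  0.1284]
blue [ 0.6281 -0.2632  0.012 ] tool [-0.1821  0.1116  0.2193]
```

apply_moves(moves=[[[1,0.5,0],0,0],[[2,1,0],0,0],[[3.2,1.6,1],0,0],[[3.2,1.6,3],0,0],[[3.2,1.6,5],0,0],[[3.2,1.6,7],0,0],[[3.2,1.6,9],0,0],[[3.2,1.6,11],0,0],[[3.2,1.6,11.6],0,0],[[3.2,1.6,11.6],0,0]])

```text
clock: 3.95
tcp_pos: [0.5932, -0.0319, 0.1147]
orientation: [-0.0, 0.796, 0.606, -0.0]
wrist_force: [-0.6, -0.6, 0.6]
finger_gap: 0.0002
```

```bash
python3 - <<'E'
from workcell import env
import cv2, numpy as np
s=env.get_state(); print(s["tcp_pos"],s["wrist_force"])
r=env.read_camera("wrist")
im=cv2.cvtColor(r["pixels"],cv2.COLOR_RGB2BGR)
cv2.imwrite("pics/wrist2.png",cv2.resize(im,(768,576),interpolation=cv2.INTER_CUBIC))
E
```

```text
[ 0.59319711 -0.03189922  0.11474332] [-0.57236304 -0.56050072  0.57748311]
```

View pics/wrist2.png

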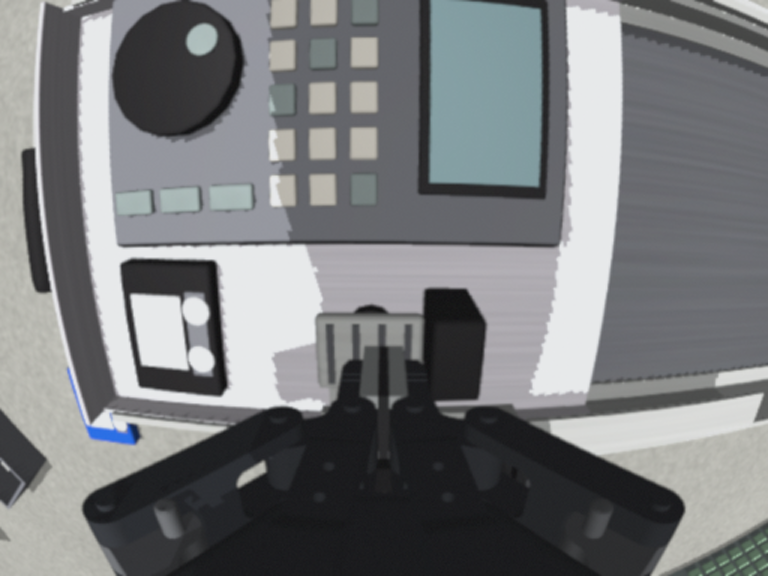

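The tip sits over the right half of the pad (tip ~(383,350), pad 317–425 × 315–400), with the block face just ahead at x≈425. Now I press down.

apply_moves(moves=[[[0,0,0.6],0,0],[[0,0,1.2],0,0],[[0,0,1.5],0,0],[[0,0,1.7],0,0],[[0,0,1.9],0,0],[[0,0,2.1],0,0],[[0,0,2.3],0,0],[[0,0,2.5],0,0],[[0,0,2.7],0,0],[[0,0,2.7],0,0]])

```text
clock: 5.25
tcp_pos: [0.5932, -0.0324, 0.0884]
orientation: [0.0, 0.796, 0.605, -0.0]
wrist_force: [-2.9, 0.0, 5.5]
finger_gap: 0.0001
```

```bash
python3 - <<'E'
from workcell import env
import cv2, numpy as np
s=env.get_state(); print(s["tcp_pos"],s["wrist_force"])
r=env.read_camera("wrist")
im=cv2.cvtColor(r["pixels"],cv2.COLOR_RGB2BGR)
cv2.imwrite("pics/wrist3.png",cv2.resize(im,(768,576),interpolation=cv2.INTER_CUBIC))
E
```

```text
[ 0.5932485  -0.0324168   0.08838252] [-2.85329596  0.01482216  5.47488504]
```

View pics/wrist3.png

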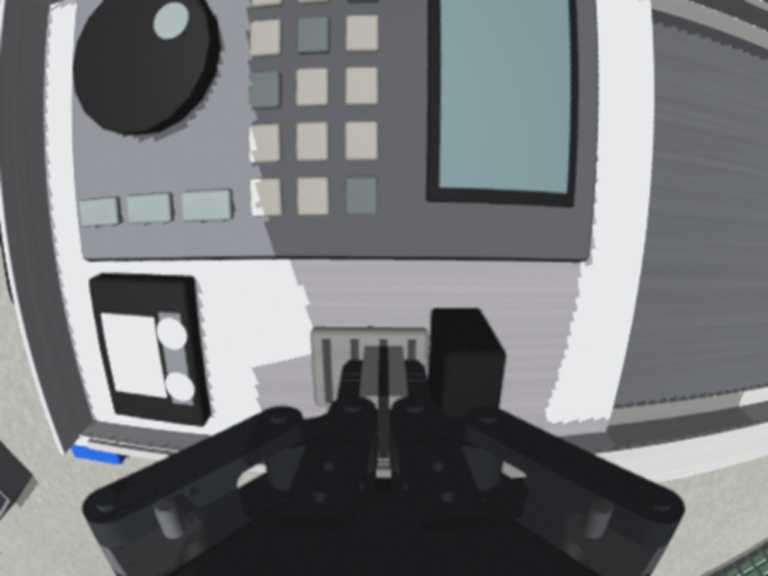

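Force 5.5 N suggests around 9 mm; a little deeper to be sure.

apply_moves(moves=[[[0,0,0.05],0,0],[[0,0,0.1],0,0],[[0,0,0.15],0,0],[[0,0,0.2],0,0],[[0,0,0.2],0,0],[[0,0,0.2],0,0],[[0,0,0.2],0,0],[[0,0,0.2],0,0],[[0,0,0.2],0,0],[[0,0,0.2],0,0]])

```text
clock: 6.55
tcp_pos: [0.5932, -0.0324, 0.0866]
orientation: [0.0, 0.796, 0.605, 0.0]
wrist_force: [-3.0, 0.4, 6.6]
finger_gap: -0.0002
```

apply_moves(moves=[[[0.3,0,0],0,0],[[0.7,0,0],0,0],[[1.1,0,0],0,0],[[1.5,0,0],0,0],[[2,0,0],0,0],[[2.5,0,0],0,0],[[3,0,0],0,0],[[3.5,0,0],0,0],[[4,0,0],0,0],[[4.5,0,0],0,0]])

```text
clock: 7.8
tcp_pos: [0.6054, 0.0104, 0.0867]
orientation: [0.001, 0.796, 0.605, -0.0]
wrist_force: [-3.2, -2.2, 7.1]
finger_gap: 0.0
```

```bash
python3 - <<'E'
from workcell import env
import cv2, numpy as np
s=env.get_state(); print(s["tcp_pos"],s["wrist_force"])
r=env.read_camera("wrist")
im=cv2.cvtColor(r["pixels"],cv2.COLOR_RGB2BGR)
cv2.imwrite("pics/wrist4.png",cv2.resize(im,(768,576),interpolation=cv2.INTER_CUBIC))
E
```

```text
[0.60540056 0.01044901 0.08669932] [-3.18431579 -2.20645833  7.09781585]
```

View pics/wrist4.png

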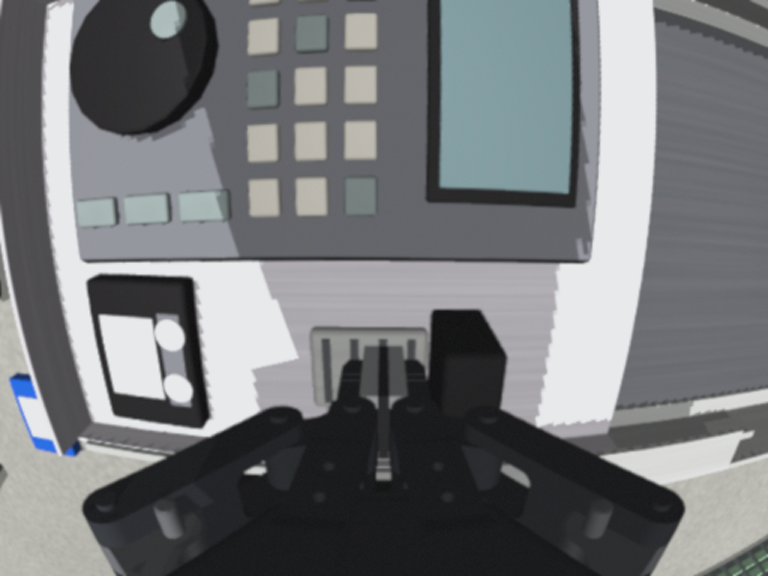

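Friction on the pad carried the tray about 44 mm in, with the catch down throughout and the cassette unmoved on the tray. Next I raise the tip just above pad height, still below the block top, and push on the block.

apply_moves(moves=[[[0,0,-0.5],0,0],[[0,0,-1.1],0,0],[[0,0,-1.7],0,0],[[0.4,0,-1.7],0,0],[[0.8,0,-1.7],0,0],[[1.2,0,-1.7],0,0],[[1.8,0,-1.7],0,0],[[2.4,0,-1.7],0,0],[[3.0,0,-1.7],0,0],[[3.6,0,-1.7],0,0]])

```text
clock: 9.1
tcp_pos: [0.6149, 0.0443, 0.1033]
orientation: [0.001, 0.796, 0.605, -0.001]
wrist_force: [-0.9, -6.7, 2.6]
finger_gap: -0.0002
```

```bash
python3 - <<'E'
from workcell import env
import cv2, numpy as np
s=env.get_state(); print(s["tcp_pos"],s["wrist_force"])
r=env.read_camera("wrist")
np.savez("wrist5.npz",tcp=s["tcp_pos"],q=s["orientation"],**r)
im=cv2.cvtColor(r["pixels"],cv2.COLOR_RGB2BGR)
cv2.imwrite("pics/wrist5.png",cv2.resize(im,(768,576),interpolation=cv2.INTER_CUBIC))
E
```

```text
[0.61494132 0.04431438 0.10328286] [-0.93233905 -6.67962969  2.58399107]
```

View pics/wrist5.png

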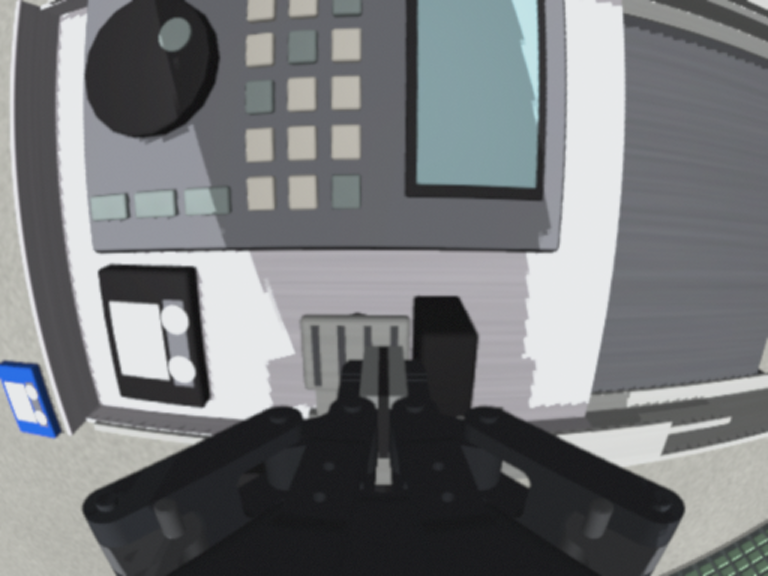

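apply_moves(moves=[[[0.6,0,0],0,0],[[1.2,0,0],0,0],[[1.8,0,0],0,0],[[2.4,0,0],0,0],[[3.0,0,0],0,0],[[3.6,0,0],0,0],[[4.2,0,0],0,0],[[4.8,0,0],0,0],[[5.4,0,0],0,0],[[6.0,0,0],0,0]])

```text
clock: 10.4
tcp_pos: [0.6312, 0.1021, 0.1033]
orientation: [0.001, 0.796, 0.605, -0.001]
wrist_force: [0.3, -6.5, 1.3]
finger_gap: 0.0001
```

```bash
python3 - <<'E'
from workcell import env
import cv2, numpy as np
s=env.get_state(); print(s["tcp_pos"],s["wrist_force"])
for n in("wrist","top"):
    s=env.get_state();r=env.read_camera(n)
    np.savez(n+"6.npz",tcp=s["tcp_pos"],q=s["orientation"],**r)
    im=cv2.cvtColor(r["pixels"],cv2.COLOR_RGB2BGR)
    if n=="top": im=im[115:275,155:385]
    cv2.imwrite(f"pics/{n}6.png",cv2.resize(im,None,fx=1.5 if n=="wrist" else 3.4,fy=1.5 if n=="wrist" else 3.4,interpolation=cv2.INTER_CUBIC))
E
```

```text
[0.63124212 0.10208775 0.1032892 ] [ 0.29946212 -6.49074327  1.26850235]
```

View pics/wrist6.png

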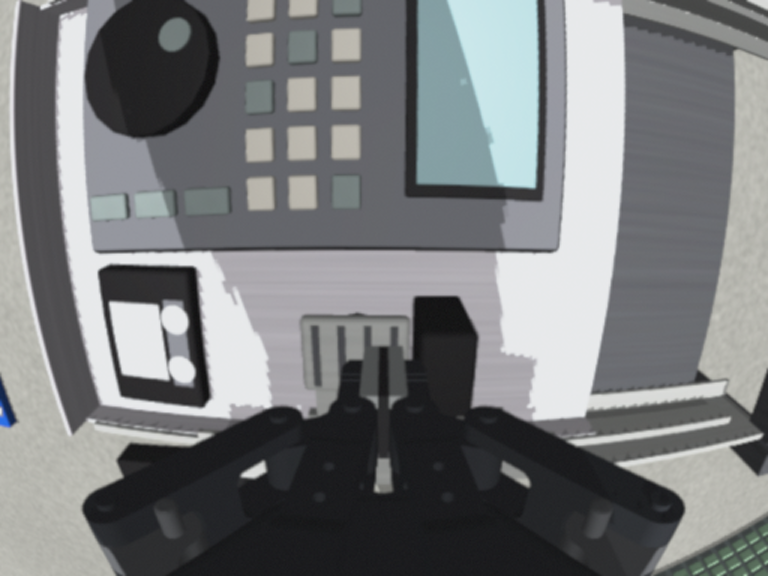

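View pics/top6.png

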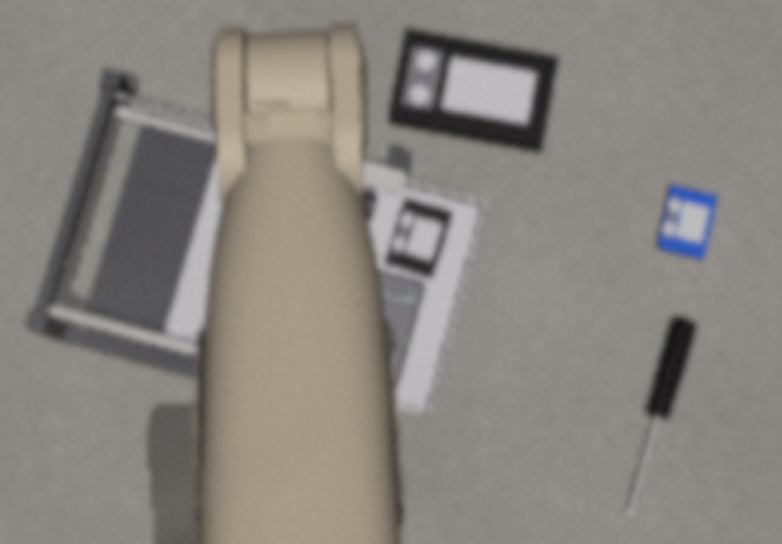

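```bash
python3 - <<'E'
from h import *
w1=load("wrist1");w=load("wrist6");t0=load("top0")
ax=np.array([.267,.963,0])
g=lambda w,u,v,z: wbp(w,(u+.5)/1.5-.5,(v+.5)/1.5-.5,z)
for a,b,z in[((538,234),(557,250),.092),((258,232),(94,250),.092),((307,120),(151,70),.103)]:
    d=g(w,*b,z)-g(w1,*a,z); print(np.round(d,4),d@ax)
T=lambda u,v,z:bp(t0,(u+.5)/3.4-.5+155,(v+.5)/3.4-.5+115,z)
for a,b,z in[((620,241),(480,200),.1),((557,275),(418,237),.083)]:
    d=T(*b,z)-T(*a,z); print(np.round(d,4),d@ax)
E
```

```text
[ 0.0361  0.127  -0.    ] 0.13193392560849412
[ 0.0357  0.1294 -0.    ] 0.13415099037851996
[0.0412 0.1307 0.    ] 0.13685912898251174
[0.0396 0.1299 0.    ] 0.1356712518648551
[0.0369 0.1303 0.    ] 0.1353567720662955
```

apply_moves(moves=[[[0.5,0,0],0,0],[[1.0,0,0],0,0],[[1.5,0,0],0,0],[[2.0,0,0],0,0],[[2.4,0,0],0,0],[[2.8,0,0],0,0],[[3.1,0,0],0,0],[[3.4,0,0],0,0],[[3.6,0,0],0,0],[[3.7,0,0],0,0]])

```text
clock: 11.75
tcp_pos: [0.6408, 0.1387, 0.1033]
orientation: [0.001, 0.796, 0.605, -0.0]
wrist_force: [1.4, -6.8, 1.6]
finger_gap: -0.0004
```

```bash
python3 - <<'E'
from workcell import env
import cv2, numpy as np
s=env.get_state(); print(s["tcp_pos"],s["wrist_force"])
r=env.read_camera("wrist")
np.savez("wrist7.npz",tcp=s["tcp_pos"],q=s["orientation"],**r)
im=cv2.cvtColor(r["pixels"],cv2.COLOR_RGB2BGR)
cv2.imwrite("pics/wrist7.png",cv2.resize(im,(768,576),interpolation=cv2.INTER_CUBIC))
E
```

```text
[0.64084674 0.13870495 0.10331026] [ 1.35607235 -6.77731305  1.58015479]
```

View pics/wrist7.png

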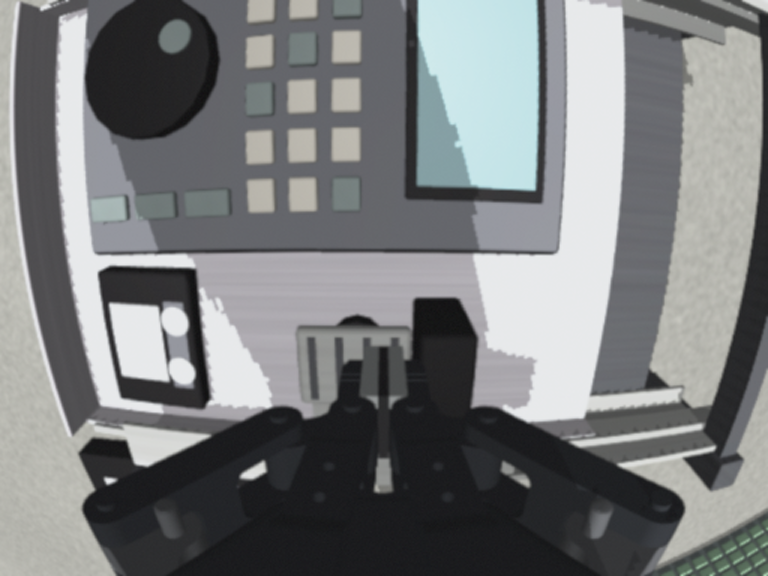

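The catch has sprung up: the pad's upper edge shifted from (302,317) to (297,327) and widened, i.e. moved closer to the camera. I nudge a little more to feel the end stop.

apply_moves(moves=[[[0.05,0,0],0,0],[[0.1,0,0],0,0],[[0.15,0,0],0,0],[[0.2,0,0],0,0],[[0.2,0,0],0,0],[[0.25,0,0],0,0],[[0.3,0,0],0,0],[[0.3,0,0],0,0],[[0.3,0,0],0,0],[[0.3,0,0],0,0]])

```text
clock: 13.05
tcp_pos: [0.6409, 0.1389, 0.1033]
orientation: [0.002, 0.797, 0.605, -0.002]
wrist_force: [-0.3, -12.7, 3.4]
finger_gap: -0.0001
```

Against the stop: 3 mm was commanded, 0.2 mm moved, and the force doubled. Back off, then up.

apply_moves(moves=[[[0,0,0],0,0],[[-0.4,0,0],0,0],[[-0.7,0,0],0,0],[[-0.7,0,-1],0,0],[[-0.7,0,-3],0,0],[[-0.7,0,-5],0,0],[[-0.7,0,-8],0,0],[[-0.7,0,-11],0,0],[[-0.7,0,-14],0,0],[[-0.7,0,-14],0,0]])

```text
clock: 14.3
tcp_pos: [0.6411, 0.1362, 0.247]
orientation: [0.001, 0.796, 0.606, 0.003]
wrist_force: [-0.7, -0.7, 0.1]
finger_gap: -0.0001
```

```bash
python3 - <<'E'
from workcell import env
from h import *
import cv2, numpy as np
s=env.get_state(); print(s["tcp_pos"],s["wrist_force"])
r=env.read_camera("wrist")
np.savez("wrist8.npz",tcp=s["tcp_pos"],q=s["orientation"],**r)
im=cv2.cvtColor(r["pixels"],cv2.COLOR_RGB2BGR)
cv2.imwrite("pics/wrist8.png",cv2.resize(im,(768,576),interpolation=cv2.INTER_CUBIC))
E
```

```text
[0.64109085 0.13619675 0.24698772] [-0.68299852 -0.69786584  0.10106484]
```

View pics/wrist8.png

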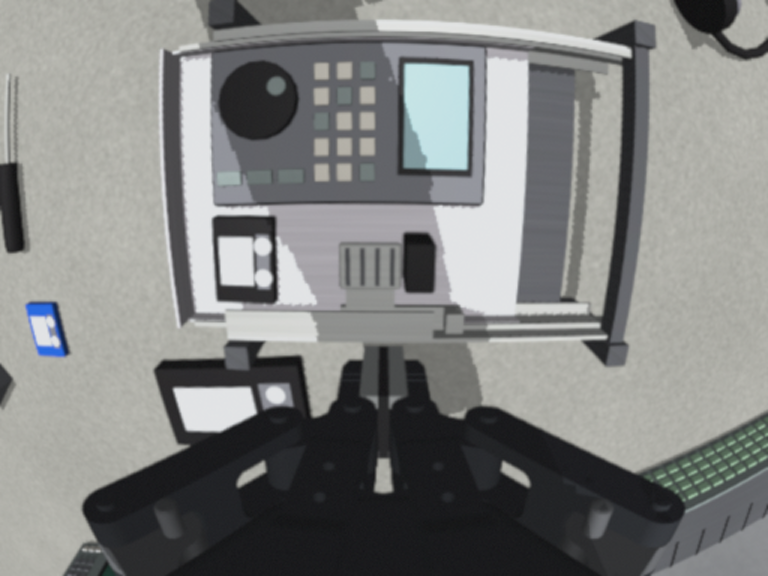

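```bash
python3 - <<'E'
from h import *
w1=load("wrist1");w=load("wrist8")
ax=np.array([.267,.963,0])
g=lambda w,u,v,z: wbp(w,(u+.5)/1.5-.5,(v+.5)/1.5-.5,z)
for a,b,z in[((538,234),(483,205),.092),((258,232),(215,203),.092),((307,120),(258,100),.103),((198,64),(162,51),.1),((391,274),(340,244),.1),((457,274),(401,244),.1)]:
    d=g(w,*b,z)-g(w1,*a,z); print(np.round(d,4),d@ax)
print("pad len at z=.1",np.linalg.norm(g(w,401,244,.1)-g(w,340,244,.1)))
from workcell import env
env.hand_in()
E
```

```text
[ 0.0477  0.1645 -0.    ] 0.17114079210233235
[ 0.0455  0.1655 -0.    ] 0.17156139615050287
[0.0481 0.1653 0.    ] 0.17197921014765333
[ 0.0472  0.1657 -0.    ] 0.17217209511593906
[ 0.0482  0.1663 -0.    ] 0.17306480689704445
[ 0.0479  0.1643 -0.    ] 0.1710242538827363
pad len at z=.1 0.04042201246380844
the job is handed in; nothing more can be done
```

The tray is pushed fully home with the catch sprung back up, and I handed the job in at about 14 s; no verdict was reported.

- **Press:** With the gripper shut, I pressed the thumb pad down to a tip height of 87 mm, where the force read 6.6 N, about 12.5 mm of catch travel.
- **Slide in:** I slid the tray about 44 mm in with the pad held down. Then I lifted the tip just above pad height and pushed on the guide block at about 5 cm/s until it met the end stop, where the force reached about 13 N.
- **Retreat:** I backed the gripper off and raised it clear.

**Last checks:**
- Six points on the tray put its travel at 171 to 173 mm, against 172 mm for fully home.
- The last picture shows the tongue out beyond the end of the rail lip. The pad measures 40 mm long at its up height, against 42 mm nominal, so it looks fully up.
- The small cassette lies flat in its place on the tray, and I saw nothing knocked on the bench. The wrist force is near zero.

One check disagreed: my first scene-camera points on the tray were about 10 mm off the top view. I took this to be picking the wrong edges and used the wrist-camera measurements instead, which matched the given sizes to within a few millimetres.

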